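# Ready the carat scale

### The arm

A 7-joint arm with a two-finger parallel gripper is mounted at the origin on a cart in front of the work surface, level with it; the furniture and walls round the work are solid. World frame = base frame: x ahead of the robot, y to its left, z up, the work surface at z = 0. Lengths are in m, angles in rad, forces in N, time in s.
With the tool pointing down it reaches from about 0.425 to 0.875 m from the base axis. Payload 4.7 kg.
Tool frame: the origin (TCP) lies at the very end of the fingers, on their centre line; the grasp point (between the pads) lies 19 mm behind it; z points along the fingers, y is the line along which they close (so a half turn about z gives the same grasp; the last joint's range is limited). The gripper opens to 87 mm and grips with 3 to 60 N. Pads are 19 mm wide; open, the fingers measure 117 mm over their backs; the gripper's body (75 mm by 190 mm) begins 51 mm behind the grasp point.
Start: joints at [1.331, 0.321, -0.07, 1.45, 0.023, 1.371, -0.057], TCP at [0.163, -0.629, 0.223] pointing down, gripper open.
Joint ranges: [-2.86, 2.86], [-0.3, 2.09], [-1.38, 1.24], [0.06, 2.45], [-1.56, 4.7], [0.09, 2.05], [-2.69, 2.69]. Speed limits (rad/s): [2.57, 2.57, 3.14, 3.14, 3.14, 3.14, 3.14].

### API

Orientations are given as a rotation vector (axis times angle).
In Python, from rig import manip, camera gives the robot as it stands. The module is installed in compiled form; this text tells all that it offers.
- The arm moves only by the shell command python3 -m inch 'ROWS' [FORCE]. ROWS is JSON, a list of rows, each a list of 5 numbers: the shift along the tool's x, y, z in mm, then the turn about the tool's z in degrees, then the finger opening in mm, from 0 to 87. A call has 1 to 8 rows; each row is the pose to reach, as a shift and turn from the pose commanded when the call began, along the tool's axes at that moment; what a row does not reach only later rows make up. A row lasts 1/12 s, in which the tool goes at most 41.7 mm and 7.16 degrees, less where a joint would pass 70% of its speed; a pose out of reach is approached as far as the arm can. A call with a gripper value outside its range is refused whole. The fingers move at their own pace and stop on an object; FORCE is the grip in N (left out, the last holds). Time passes only in rows, so rows that repeat a pose let the fingers close. It gives the time, the measured TCP pose, the force, the opening and the grip force at its end, in the units of the state.
- manip.get_state(): the state, without advancing time (a new reading comes with each control period).
- camera(name): name is "side" or "top" or "wrist"; returns a dict with "image" (480x640x3 uint8, blue, green, red), "fx", "fy", "cx", "cy" (pixels), "world_to_cam" (4x4, takes a point from world to camera coordinates). Camera axes: x right, y down, z forward; pixel columns grow to the right and rows downward; lengths in m; the calibration is good to about 2 mm. A picture is of the moment at which its call begins. There is no depth.
- manip.hand_in(): hands the job in; it is judged then, once.
The state is a dict: "time": time; "joint_pos": joint angles; "qvel": joint speeds; "joint_torque": joint torques, N m; "tcp_pos": TCP position; "ee_rot": TCP orientation; "ft_force": force on the tool from outside, world axes, zero at the start; "wrist_torque": the same for the moment, N m; "gripper_width": finger opening in m; "grasp_force": force on a finger pad.
Only numpy, scipy, OpenCV 4.12 (cv2) and the standard library are available. Lean on these libraries where they do the work, as an engineer would, in place of code of your own. Each camera call takes 0.05 s, during which the arm holds its last target. There are 200 camera calls.

### The job

Get the carat scale ready to weigh stones into the small round tin that stands on its pan: push the clear cover fully shut, tip the black rocker switch on by pressing down its raised rear end, tap the round key next to the switch (carats), and last tap the long bar key (zero). Do it in that order, because the scale must start up in still air and zero in carats; use only light fingertip touches, grasp nothing, leave the other round key alone, and do not shift the scale, the tin or the things lying about.

Things in the scene. Friction and masses are not known exactly. Their poses are not given: they have to be found in the camera images.
- scale: white bench scale, 190 mm deep (x), 196 mm wide (y), deck 46 mm above the bench, 2.2 kg, loose on rubber feet. Origin: centre of its underside; x points from its front (keys) to its back (hinge), z up. Controls in a row along y at x = -72 mm: rocker y = +70, carats key +24, other round key -14, zero bar -62. Behind them (x -48 to -22) a sloping display stands 12 mm above the deck
- cover (a joint): opening angle, rad, of the clear draught cover with grey edge strips (104 mm deep, 140 mm wide, 35 mm tall): 0 is shut, about 0.5 to 0.9 at the start. It hinges on the scale's y axis at the back; its front rises as it opens. The hinge is stiff: the cover stays at any angle, and 0.5 to 3 N straight down near its front edge moves it
- cover_push (a point): point on the upper face of the cover, on its middle line, 13 mm behind its front edge and 95 mm from the hinge line measured along the cover; it moves with the cover. Shut, it lies 82 mm above the bench. A finger tab 44 mm wide stands 11 mm out in front of the front edge
- cover_hinge (a point): middle of the cover's hinge line, 50 mm above the bench; shut, cover_push lies 95 mm in front of it and 32 mm above it
- power (a joint): angle of the rocker switch, rad: 0 is off (rear half slopes up by 0.4 rad), 0.4 is on (rear half level); it turns on the scale's y axis and stays where it is left. About 2 to 3 N down on the rear end tips it
- power_on_end (a point): middle of the raised rear half of the black rocker switch (34 mm along x, 20 mm wide, a shallow V), on its upper face, 12 mm behind the pivot; it starts about 56 mm above the bench and is on when it is down at 51 mm
- unit (a joint): travel of the carats key, m: 0 is up, 0.005 fully down; spring, about 1.2 N to start, 4.2 N fully down
- unit_top (a point): centre of the top of the carats key (black, round, 16 mm across): the round key nearer the rocker switch. Up, it stands 7 mm proud of the deck, 53 mm above the bench
- print (a joint): travel of the other round key, m, same spring; not to be pressed
- print_top (a point): centre of the top of the other round key (black, round, 16 mm across), between the carats key and the bar key
- zero (a joint): travel of the zero key, m: 0 is up, 0.005 fully down; same spring
- zero_top (a point): centre of the top of the zero key, a black bar 36 mm along the scale's y and 14 mm along its x, at the right-hand end of the row; up, 53 mm above the bench
- pan_top (a point): centre of the steel weighing pan (86 mm across), 56 mm above the bench, under the cover
- gem_tin: flat round aluminium tin, 39 mm across, 13 mm tall, loose on the weighing pan under the cover; origin: centre of its underside
- tweezers: soldering tweezers, 155 mm long, 9 mm tall, loose on the bench in front of the scale; origin: centre of the underside
- loupe: grey loupe, 31 mm across, 22 mm tall, loose on the bench by the scale's front left corner; origin: centre of the underside
- ring_box: white card box, 45 x 48 mm, 64 mm tall, loose near the bench's back left corner; origin: centre of the underside
- findings: flat clear box, 53 x 66 mm, 19 mm tall, loose at the left of the scale; origin: centre of the underside

How it is judged:
On the way, in this order (a step that is already met when the one before it is completed fails the run):
1. the cover is shut (value of joint cover below 0.05 rad), for 0.1 s.
2. then the rocker switch is on (value of joint power above 0.3 rad and value of joint cover below 0.05 rad), for 0.1 s.
3. then the carats key is tapped (value of joint unit above 0.0025 m and value of joint power above 0.3 rad), for 0.02 s.
4. then, the carats key up again, the zero key is tapped (all of step 2 and value of joint zero above 0.0025 m and value of joint unit below 0.0015 m), for 0.02 s.
At the end, for the whole second after the job is handed in: cover shut (within 0.05 rad) and rocker switch on (beyond 0.3 of 0.4 rad), all three keys up again, tin still on the pan, scale level and within 12 mm of where it stood, all at rest (all of step 2 and value of joint each of unit, zero, print below 0.001 m and horizontal distance between gem_tin and pan_top below 0.025 m and height (world z) of gem_tin above 0.05 m and distance of scale from where it was at the start of the episode below 0.012 m and angle between scale's own z axis and vertical below 0.03 rad and linear speed of each of scale, gem_tin below 0.01 m/s); the robot touches nothing.
It fails at once if the scale is switched on while the cover is open, or the carats or zero key is pressed while the cover is open or the scale is off ((value of joint power above 0.3 rad and value of joint cover above 0.1 rad) or (value of joint any of unit, zero above 0.0025 m and (value of joint cover above 0.1 rad or value of joint power below 0.25 rad))).
It fails at once if the other round key is pressed, or two keys at once (value of joint print above 0.0025 m or value of joint each of unit, zero above 0.0025 m).
It fails at once if the scale or a part of it is pressed harder than 40 N (contact force between any of the fingers, the arm and scale above 40 N).
It fails at once if the scale is shifted, lifted or tipped, its cover lifted further open, or the tin on it is touched, shifted or lifted (distance of scale from where it was at the start of the episode above 0.012 m or height (world z) of scale above 0.008 m or angle between scale's own z axis and vertical above 0.06 rad or distance of gem_tin from where it was at the start of the episode above 0.015 m or contact force between the fingers and gem_tin above 0.5 N or value of joint cover above 1.05 rad).
It fails at once if a thing lying about is shifted or lifted (distance of any of tweezers, loupe, ring_box, findings from where it was at the start of the episode above 0.02 m).
It also fails if it takes over 48 s, if anything falls off the work surface, if the arm or the gripper's body presses on something with over 40 N, if the wrist force passes 120 N, or if a joint passes its speed limit or range.

## Working session

There is one attempt and no reset: what is moved stays moved. The work goes in short steps, Python scripts to look and compute and a shell command to move; the robot and the scene stay as the last step left them, time stands still between calls to the robot, and variables do not carry over. Pictures are saved under pics/ and viewed, at most 10 in all, crops included, and the job is handed in when it is done.

```bash
mkdir -p pics
cat > h.py <<'E'
import numpy as np, cv2
from rig import manip, camera
from scipy.spatial.transform import Rotation as R
def ray(c,u,v):
    T=np.array(c["world_to_cam"]);Rm=T[:3,:3];o=-Rm.T@T[:3,3]
    d=Rm.T@np.array([(u-c["cx"])/c["fx"],(v-c["cy"])/c["fy"],1]);return o,d
def onz(c,u,v,z):
    o,d=ray(c,u,v);return o+d*(z-o[2])/d[2]
def proj(c,p):
    T=np.array(c["world_to_cam"]);q=T[:3,:3]@np.array(p)+T[:3,3]
    return c["fx"]*q[0]/q[2]+c["cx"],c["fy"]*q[1]/q[2]+c["cy"]
E
python3 - <<'E'
from h import *
import pickle
for n in("top","side"):
    c=camera(n);cv2.imwrite(f"pics/{n}.png",c["image"]);pickle.dump(c,open(n+".pkl","wb"))
    o,d=ray(c,320,240);print(n,o,d,c["fx"])
s=manip.get_state();print(s["time"],s["tcp_pos"],s["ee_rot"],s["ft_force"],s["gripper_width"])
print(R.from_rotvec(s["ee_rot"]).as_matrix().round(3))
E
```

```text
top [0.29351707 0.31456722 0.98846188] [ 0.16532742 -0.00527459 -0.98627482] 559.6969716745374
side [ 0.14347438 -0.51224192  0.43215138] [ 0.30648422  0.87487604 -0.3753575 ] 608.0550541174428
0.1 [ 0.16304043 -0.62871913  0.22158585] [-3.11467547e+00 -3.97425018e-01  5.19237586e-04] [ 0.45575221 -0.32180823  0.19763817] 0.08698802400036164
[[ 0.968  0.251 -0.001]
 [ 0.251 -0.968  0.002]
 [-0.    -0.002 -1.   ]]
```

View pics/top.png

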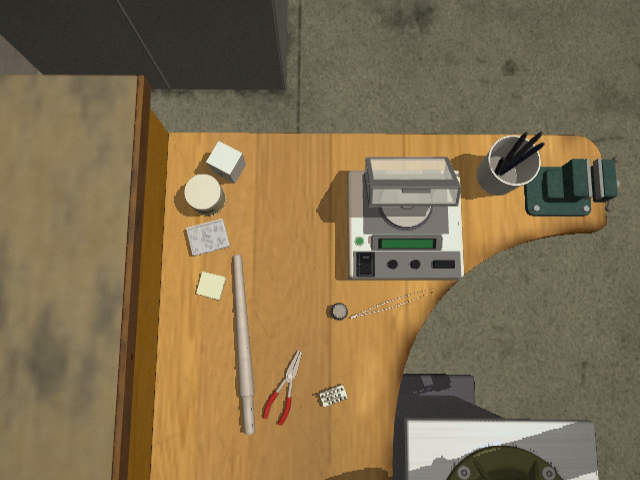

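View pics/side.png

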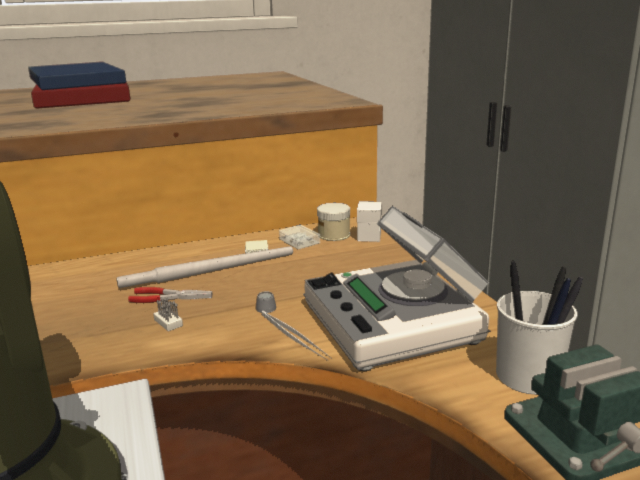

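Run:
```python
from h import *
import pickle
t=pickle.load(open("top.pkl","rb"));s=pickle.load(open("side.pkl","rb"))
a=cv2.resize(t["image"][140:290,335:475],None,fx=4,fy=4,interpolation=cv2.INTER_CUBIC)[:600,:400*2]
b=cv2.resize(s["image"][195:375,295:495],None,fx=3,fy=3,interpolation=cv2.INTER_CUBIC)
cv2.imwrite("pics/tc.png",a);cv2.imwrite("pics/sc.png",b)
g=t["image"].max(2);m=((g<50)*255).astype(np.uint8);m[:250]=0;m[282:]=0;m[:,:345]=0;m[:,465:]=0
n,_,st,ce=cv2.connectedComponentsWithStats(m)
for i in range(1,n):
    if st[i][4]>8: print(st[i],ce[i].round(1),onz(t,*ce[i],.053).round(4))
```

```text
[356 253  19  23 328] [365.  263.7] [0.4106 0.2335 0.053 ]
[388 260  10   8  61] [392.3 263.8] [0.4108 0.1877 0.053 ]
[411 260   9   9  62] [414.9 263.9] [0.411  0.1497 0.053 ]
[433 261  22   7 154] [443.5 264. ] [0.4112 0.1016 0.053 ]
```

View pics/tc.png

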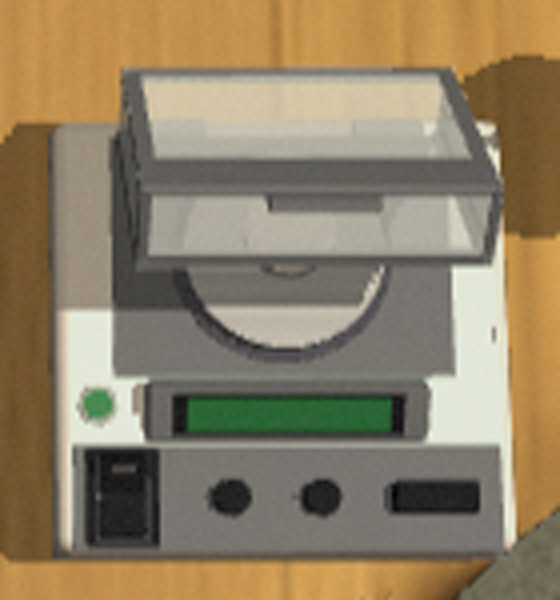

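View pics/sc.png

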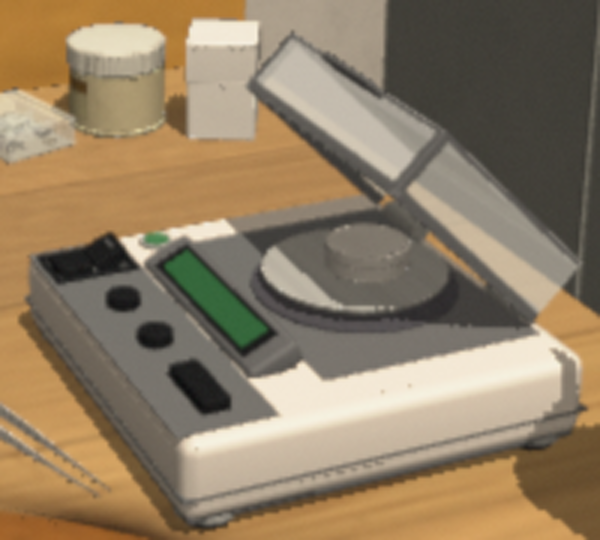

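Run:
```python
from h import *
import pickle
t=pickle.load(open("top.pkl","rb"));s=pickle.load(open("side.pkl","rb"))
def tri(a,b):
    o1,d1=ray(t,*a);o2,d2=ray(s,*b);d1/=np.linalg.norm(d1);d2/=np.linalg.norm(d2)
    k=np.linalg.lstsq(np.c_[d1,-d2],o2-o1,rcond=None)[0]
    p,q=o1+k[0]*d1,o2+k[1]*d2;return ((p+q)/2).round(4),np.linalg.norm(p-q).round(4)
print(tri((460,187),(443.3,239.3)),tri((370.5,187),(392.7,206.7)))
```

```text
(array([0.5187, 0.0944, 0.1468]), np.float64(0.002)) (array([0.5177, 0.2328, 0.1461]), np.float64(0.0021))
```

```bash
r='[348,-199,-50,14.3,0]'; python3 -m inch '[[348,-199,-50,14.3,0],[348,-199,-50,14.3,0],[348,-199,-50,14.3,0],[348,-199,-50,14.3,0],[348,-199,-50,14.3,0],[348,-199,-50,14.3,0],[348,-199,-50,14.3,0],[348,-199,-50,14.3,0]]' 10
```

```text
time: 0.77
tcp_pos: [0.4004, -0.3968, 0.2638]
ee_rot: [3.142, 0.006, -0.001]
ft_force: [0.2, -0.6, 0.6]
gripper_width: 0.0416
grasp_force: 0.0
```

```bash
python3 -m inch '[[80,-300,5,0,0],[80,-300,5,0,0],[80,-300,5,0,0],[80,-300,5,0,0],[80,-300,5,0,0],[80,-300,5,0,0],[80,-300,5,0,0],[80,-300,5,0,0]]'
```

```text
time: 1.43
tcp_pos: [0.4789, -0.0916, 0.2587]
ee_rot: [-3.14, -0.018, -0.001]
ft_force: [-0.2, 0.4, -0.3]
gripper_width: 0.0008
grasp_force: 0.0
```

```bash
python3 -m inch '[[54,-256,20,0,0],[54,-256,20,0,0],[54,-256,20,0,0],[54,-256,20,0,0],[54,-256,20,0,0],[54,-256,20,0,0],[54,-256,60,0,0],[54,-256,80,0,0]]'; python3 -m inch '[[0,0,0,0,0],[0,0,0,0,0],[0,0,0,0,0]]'
```

```text
time: 2.1
tcp_pos: [0.5297, 0.1636, 0.1766]
ee_rot: [-3.139, -0.019, 0.002]
ft_force: [-1.3, -1.0, -0.3]
gripper_width: 0.0006
grasp_force: 0.0
time: 2.35
tcp_pos: [0.5319, 0.1573, 0.1799]
ee_rot: [3.142, 0.004, 0.002]
ft_force: [-0.1, 0.2, -0.1]
gripper_width: 0.0009
grasp_force: 0.0
```

Run:
```python
from h import *
s=manip.get_state();print(s["tcp_pos"],s["ft_force"])
a=camera("side");b=camera("top")
i=np.hstack([cv2.resize(a["image"][130:380,290:500],(400,476)),cv2.resize(b["image"][100:290,330:490],(400,475)).copy()[:475] if 0 else cv2.resize(b["image"][100:290,330:490],(400,476))])
cv2.imwrite("pics/p5.png",i)
```

```text
[0.53193639 0.15727666 0.1798709 ] [-0.0567006   0.17829853 -0.09878014]
```

View pics/p5.png

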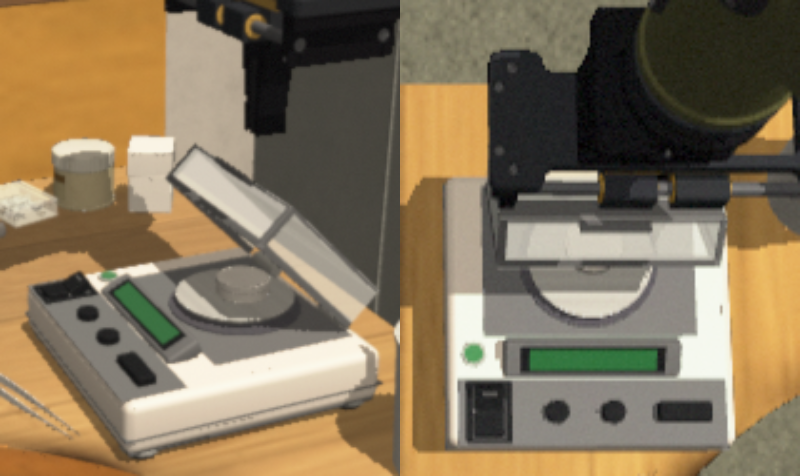

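```bash
python3 -m inch '[[0,-5,20,0,0],[0,-5,30,0,0],[0,-5,36,0,0],[-4,-5,40,0,0],[-8,-5,44,0,0],[-12,-5,47,0,0],[-16,-5,50,0,0],[-20,-5,53,0,0]]'
```

```text
time: 3.12
tcp_pos: [0.511, 0.1627, 0.1258]
ee_rot: [3.141, 0.006, 0.001]
ft_force: [0.3, -0.3, 0.6]
gripper_width: 0.0004
grasp_force: 0.3
```

```bash
python3 -m inch '[[-4,0,5,0,0],[-8,0,10,0,0],[-12,0,15,0,0],[-16,0,21,0,0],[-20,0,27,0,0],[-23,0,32,0,0],[-26,0,37,0,0],[-28,0,41,0,0]]'
```

```text
time: 3.78
tcp_pos: [0.4826, 0.1627, 0.084]
ee_rot: [3.141, 0.007, -0.001]
ft_force: [0.8, 0.1, 1.1]
gripper_width: 0.0003
grasp_force: 0.2
```

```bash
python3 -m inch '[[0,0,1,0,0],[0,0,3,0,0],[0,0,4,0,0],[0,0,5,0,0],[0,0,5,0,0]]'
```

```text
time: 4.2
tcp_pos: [0.4825, 0.1628, 0.0821]
ee_rot: [3.139, 0.007, -0.003]
ft_force: [-8.5, -3.8, 23.2]
gripper_width: 0.0005
grasp_force: 10.9
```

```bash
python3 -m inch '[[0,0,-5,0,0],[0,0,-35,0,0],[0,0,-50,0,0],[-30,-35,-50,0,0],[-61,-70,-50,0,0],[-61,-73,-50,0,0],[-61,-73,-50,0,0],[-61,-73,-40,0,0]]';python3 -m inch '[[0,0,5,0,0],[0,0,5,0,0],[0,0,5,0,0]]'
python3 - <<'E'
from h import *
s=manip.get_state();print(s["tcp_pos"],s["ft_force"])
a=camera("side");b=camera("wrist")
print(proj(b,[.411,.1637,.053]),proj(a,[.421,.236,.056]))
i=np.hstack([cv2.resize(a["image"][130:380,290:500],(400,476)),cv2.resize(b["image"],(400,300))[:300] if 0 else cv2.copyMakeBorder(cv2.resize(b["image"],(400,300)),0,176,0,0,0)])
cv2.imwrite("pics/p6.png",i)
E
```

```text
time: 4.87
tcp_pos: [0.4232, 0.2365, 0.1211]
ee_rot: [-3.141, -0.01, -0.007]
ft_force: [-0.0, -0.4, -0.2]
gripper_width: 0.0005
grasp_force: 0.0
time: 5.12
tcp_pos: [0.422, 0.2342, 0.1137]
ee_rot: [3.141, 0.003, -0.003]
ft_force: [1.0, 0.2, 0.5]
gripper_width: 0.0005
grasp_force: 0.0
[0.42199943 0.23416692 0.1137101 ] [0.99804802 0.17768826 0.50737428]
(np.float64(420.8186822899715), np.float64(269.09294916612623)) (np.float64(330.98197557637405), np.float64(273.7015356013817))
```

View pics/p6.png

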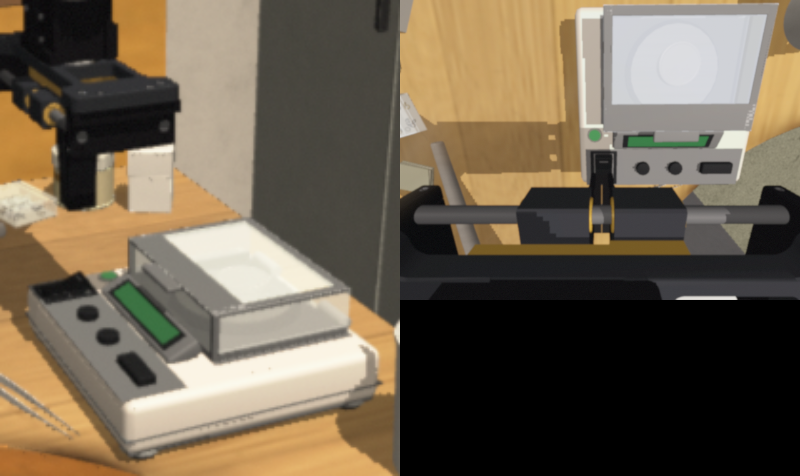

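```bash
python3 -m inch '[[0,-2,25,0,0],[0,-2,45,0,0],[0,-2,53,0,0],[0,-2,57,0,0],[0,-2,59,0,0],[0,-2,61,0,0],[0,-2,62,0,0],[0,-2,62,0,0]]'
```

```text
time: 5.88
tcp_pos: [0.4225, 0.2376, 0.0534]
ee_rot: [-3.141, -0.006, -0.002]
ft_force: [-0.2, 0.1, 1.0]
gripper_width: 0.0006
grasp_force: 0.4
```

```bash
python3 -m inch '[[0,0,1,0,0],[0,0,2,0,0],[0,0,3,0,0],[0,0,3,0,0]]'
```

```text
time: 6.22
tcp_pos: [0.4226, 0.2377, 0.0513]
ee_rot: [3.141, 0.006, 0.002]
ft_force: [-2.9, -3.1, 12.0]
gripper_width: 0.0007
grasp_force: 6.2
```

```bash
python3 -m inch '[[0,0,-10,0,0],[0,0,-30,0,0],[-5,20,-30,0,0],[-11,50,-30,0,0],[-11,50,-30,0,0],[-11,50,-30,0,0],[-11,50,-20,0,0],[-11,50,-20,0,0]]'
python3 - <<'E'
from h import *
b=camera("wrist");i=b["image"][200:330,220:560];cv2.imwrite("pics/p7.png",cv2.resize(i,None,fx=2,fy=2))
print(manip.get_state()["tcp_pos"])
E
```

```text
time: 6.88
tcp_pos: [0.4102, 0.1881, 0.0685]
ee_rot: [-3.141, -0.008, 0.002]
ft_force: [-0.7, -1.1, 0.7]
gripper_width: 0.0003
grasp_force: 0.0
[0.41010052 0.18828877 0.06872374]
```

View pics/p7.png

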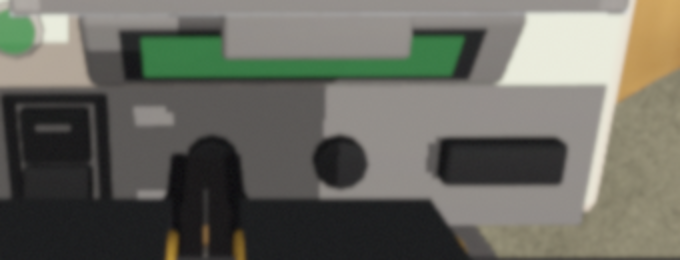

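```bash
python3 -m inch '[[0,0,10,0,0],[0,0,15,0,0],[0,0,18,0,0],[0,0,20,0,0],[0,0,20,0,0],[0,0,20,0,0]]'
```

```text
time: 7.43
tcp_pos: [0.4105, 0.188, 0.0497]
ee_rot: [-3.141, -0.007, 0.002]
ft_force: [-2.8, 0.5, 4.3]
gripper_width: 0.0005
grasp_force: 1.7
```

```bash
python3 -m inch '[[0,0,1,0,0],[0,0,1,0,0]]'; python3 -m inch '[[0,0,-8,0,0],[0,0,-28,0,0],[4,40,-28,0,0],[6,80,-28,0,0],[6,82,-28,0,0],[6,82,-28,0,0],[6,82,-20,0,0],[6,82,-20,0,0]]'
```

```text
time: 7.6
tcp_pos: [0.4108, 0.1879, 0.0488]
ee_rot: [-3.141, -0.007, 0.0]
ft_force: [-2.5, 1.8, 3.9]
gripper_width: 0.0006
grasp_force: 1.9
time: 8.27
tcp_pos: [0.4167, 0.1061, 0.0678]
ee_rot: [-3.142, -0.008, 0.002]
ft_force: [-0.9, 0.4, -0.3]
gripper_width: 0.0006
grasp_force: 0.0
```

```bash
python3 -m inch '[[0,0,10,0,0],[0,0,14,0,0],[0,0,17,0,0],[0,0,19,0,0],[0,0,19,0,0],[0,0,19,0,0]]'
```

```text
time: 8.77
tcp_pos: [0.4169, 0.1062, 0.0497]
ee_rot: [-3.141, -0.008, 0.002]
ft_force: [-2.5, 0.6, 3.0]
gripper_width: 0.0002
grasp_force: 1.6
```

```bash
python3 -m inch '[[0,0,1,0,0],[0,0,1,0,0]]'; python3 -m inch '[[0,0,-8,0,0],[0,0,-40,0,0],[0,0,-80,0,0],[0,-20,-120,0,0],[0,-20,-150,0,0],[0,-20,-150,0,0],[0,-20,-150,0,0],[0,-20,-150,0,0]]'
python3 - <<'E'
from h import *
import pickle
a=camera("side");o=pickle.load(open("side.pkl","rb"))["image"]
f=lambda x:cv2.resize(x[195:385,230:500],(400,282))
b=camera("top")["image"]
cv2.imwrite("pics/p8.png",np.vstack([np.hstack([f(a["image"]),f(o)]),np.hstack([f(cv2.absdiff(a["image"],o)),cv2.resize(b[140:330,320:590],(400,282))])]))
E
```

```text
time: 8.93
tcp_pos: [0.4174, 0.1059, 0.0488]
ee_rot: [-3.141, -0.007, -0.0]
ft_force: [-2.4, 2.3, 3.9]
gripper_width: 0.0004
grasp_force: 1.9
time: 9.6
tcp_pos: [0.4171, 0.1246, 0.1983]
ee_rot: [3.14, 0.005, 0.0]
ft_force: [-0.2, 0.9, -0.7]
gripper_width: 0.0005
grasp_force: 0.0
```

View pics/p8.png

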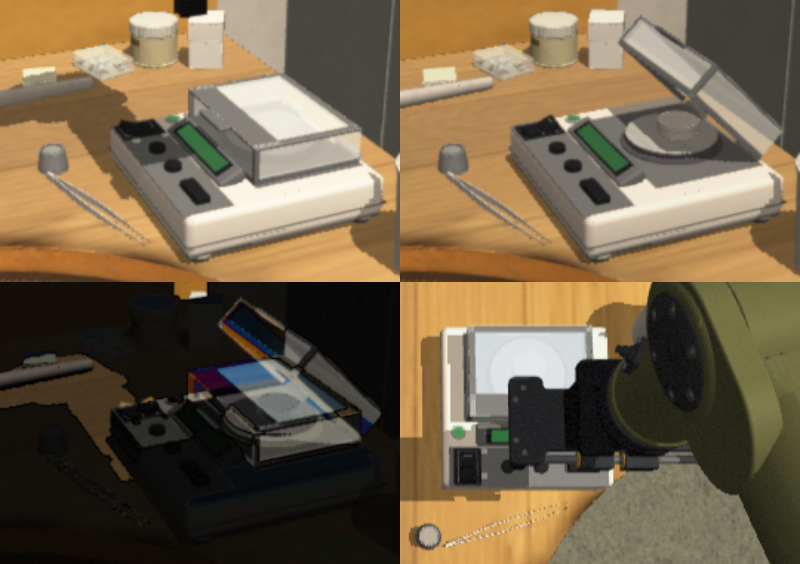

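The picture shows the cover shut and the rocker tipped (rear end down, crop pixel about 140,128). The keys are up, and the scale and loose things have not moved.

```bash
python3 -c "
from rig import manip; print(manip.hand_in())"
```

```text
the job is handed in; nothing more can be done
None
```

The job is handed in: I shut the cover, switched the rocker on, then tapped the carats key and the zero bar in that order; the last picture showed nothing shifted, but hand-in returned no verdict.

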